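# Glue a cork liner to a cast jar lid on the pin press

## Robot

A 6-joint arm with a two-finger parallel gripper is mounted at the origin on the work surface. World frame = base frame: x ahead of the robot, y to its left, z up, the work surface at z = 0. Lengths are in m, angles in rad, forces in N, time in s.
With the tool pointing down it reaches from about 0.4 to 0.825 m from the base axis. Payload 7 kg.
Tool frame: the origin (TCP) lies on the centre line of the jaws, within the pads' length; the fingertips stand arm.tip_reach ahead of it and the grasp point (between the pads) lies 5 mm behind it (arm.tip_reach is the distance from the TCP to the fingertips, in m); z points along the fingers, y is the line along which they close (so a half turn about z gives the same grasp; the last joint's range is limited). The gripper opens to 88 mm and grips with 3 to 60 N. Pads are 19 mm wide; open, the fingers measure 130 mm over their backs; the gripper's body (78 mm by 193 mm) begins 47 mm behind the grasp point.
Start: joints at [-0.985, 0.359, 0.012, 0, -1.224, -0.288], TCP at [0.198, -0.645, 0.214] pointing down, gripper open.
Joint ranges: [-3.07, 3.07], [-1.43, 2.12], [-1.02, 1.25], [-3.03, 1.67], [-3.05, -0], [-3.03, 3.03]. Speed limits (rad/s): [2.39, 2.39, 3.01, 3.14, 3.14, 3.14].

## Interface

Orientations are given as [roll, pitch, yaw] about the fixed x, y, z axes, in that order (R = Rz(yaw) Ry(pitch) Rx(roll)).
In Python, from station import status, optics, order, arm gives the robot as it stands. The module is installed in compiled form; this text tells all that it offers.
- The arm moves only by the shell command python3 -m jog 'ROWS' [FORCE]. ROWS is JSON, a list of rows, each a list of 3 entries, a list of its own where there are three numbers: the gripper command: -1 is shut, 1 is fully open, values between are in proportion, then the shift along the tool's x, y, z in mm, then the turn about the tool's z in rad. A call has 1 to 20 rows; each row is the pose to reach, as a shift and turn from the pose commanded when the call began, along the tool's axes at that moment; what a row does not reach only later rows make up. A row lasts 1/8 s, in which the tool goes at most 62.5 mm and 10.7 degrees, less where a joint would pass 70% of its speed; a pose out of reach is approached as far as the arm can. A call with a gripper value outside its range is refused whole. The fingers move at their own pace and stop on an object; FORCE is the grip in N (left out, the last holds). Time passes only in rows, so rows that repeat a pose let the fingers close. It gives the time, the measured TCP pose, the force, the opening and the grip force at its end, in the units of the state.
- status.get_state(): the state, without advancing time (a new reading comes with each control period).
- optics.grab_frame(name): name is "side" or "top" or "wrist"; returns a dict with "color" (400x640x3 uint8, red, green, blue), "mtx" (3x3 intrinsics, pixels), "k1" (the pictures are not rectified: a ray, as slopes to the right and down, at radius r is drawn at 1 + k1 r^2 times it, then the intrinsics apply), "cam_to_world" (4x4, takes a point from camera to world coordinates). Camera axes: x right, y down, z forward; pixel columns grow to the right and rows downward; lengths in m; the calibration is good to about 2 mm. A picture is of the moment at which its call begins. There is no depth.
- order.job_done(): hands the job in; it is judged then, once.
The state is a dict: "t": time; "q": joint angles; "qd": joint speeds; "joint_efforts": joint torques, N m; "eef_pos": TCP position; "ee_rot": TCP orientation; "force": force on the tool from outside, world axes, zero at the start; "moment": the same for the moment, N m; "width": finger opening in m; "gripper_force": force on a finger pad.
Only numpy, scipy, OpenCV 4.12 (cv2) and the standard library are available. Lean on these libraries where they do the work, as an engineer would, in place of code of your own. Each camera call takes 0.05 s, during which the arm holds its last target. There are 200 camera calls.

## Task

Lift the white cast jar lid out of its orange mould by its terracotta-coloured bar handle and take it to the gluing press. The press's locating pin may be clamped anywhere along the slot and vanishes under the lid, so slide the lid along the slot until the hole in its underside drops over the pin and the lid lies flat on the cork; then push lid and platen fully down and finish while still holding them down, without letting go. Leave the jar, the mug and the bowl where they are.

Things in the scene. Friction and masses are not known exactly. Their poses are not given: they have to be found in the camera images.
- lid_grip (a point): grip point of the white cast jar lid, on its axis inside the bar handle, 36 mm above the lid's underside. Lid: disc 72 mm across, 16 mm thick, about 0.15 kg; the terracotta-coloured bar handle on it is 46 mm long (along x), 16 mm wide (along y) and 34 mm tall, from 16 to 50 mm above the underside. z up. It starts loose in the mould, the disc's top flush with the mould's top, only the handle standing out.
- lid_foot (a point): centre of the lid's flat underside, at the mouth of its blind round hole (13 mm across, 11 mm deep, on the lid's axis). Same axes as lid_grip.
- mould: orange silicone mould block 120 x 120 x 26 mm, fixed to the table, with a round open cavity 77 mm across and 16 mm deep in its middle. Origin at the centre of its underside.
- platen_top (a point): centre of the platen's cork top face; 40 mm above the table when the platen is up, and moves with it. z up. The platen is a round aluminium plate 90 mm across. A dark slot 32 mm long crosses the cork's middle along this point's y. A lid resting on the pin's tip has its underside 8 mm above this point; one that has dropped on has it level with this point.
- stand: gluing press: a dark wooden board 130 x 170 x 18 mm fixed to the table, carrying the sprung platen; origin at the centre of its underside. A steel locating pin stands in the platen's slot, on the slot's centre line, clamped anywhere within 10 mm either side of the platen's centre (not given; seen until covered). Pin: 10 mm thick for 5 mm, then tapering to 5 mm at its tip, 8 mm above the cork.
- platen (a joint): how far the platen is pressed down, m: 0 up, 0.008 fully down on its stop. The spring pushes up with about 5 N at 0 and 13 N at 0.008, and lifts the platen again when let go; the lid's own weight does not move it.
- jar_mid (a point): middle of a closed amber jar with a red cap, 60 mm across and 85 mm tall; loose bystander.
- mug_mid (a point): middle of a white mug, 80 mm across (without its handle) and 90 mm tall; loose bystander.
- bowl_mid (a point): middle of a steel bowl, 150 mm across and 60 mm tall; loose bystander.
Not all that is in view belongs to the job. Of the things like the stand, leave any that is blue or yellow; of the rest the larger one is meant.

How it is judged:
By the outcome, as a careful person would: the job done as asked, in the order asked, and still so for the second after the job is handed in, while the arm keeps its last pose, push and grip.
It also fails if it takes over 54 s, if anything falls off the work surface, if the arm or the gripper's body presses on something with over 40 N, if the wrist force passes 120 N, or if a joint passes its speed limit or range.

## Working session

There is one attempt and no reset: what is moved stays moved. The work goes in short steps, Python scripts to look and compute and a shell command to move; the robot and the scene stay as the last step left them, time stands still between calls to the robot, and variables do not carry over. Pictures are saved under pics/ and viewed, at most 10 in all, crops included, and the job is handed in when it is done.

```bash
mkdir -p pics; cat > h.py <<'E'
import numpy as np, cv2
from station import status, optics, order, arm
def grab(n,save=None):
    f=optics.grab_frame(n)
    if save: cv2.imwrite(f'pics/{save}.png',f['color'][:,:,::-1])
    return f
def ray(f,u,v):
    K=np.array(f['mtx']);k=f['k1']
    d=np.array([(u-K[0,2])/K[0,0],(v-K[1,2])/K[1,1]]);s=d.copy()
    for _ in range(30): s=d/(1+k*(s@s))
    T=np.array(f['cam_to_world']);r=T[:3,:3]@np.array([s[0],s[1],1.]);return T[:3,3],r/np.linalg.norm(r)
def onz(f,u,v,z):
    o,r=ray(f,u,v);return o+r*(z-o[2])/r[2]
def cross(a,b):
    (o,r),(p,s)=a,b
    t=np.linalg.lstsq(np.stack([r,-s],1),p-o,rcond=None)[0]
    x,y=o+t[0]*r,p+t[1]*s;return (x+y)/2,np.linalg.norm(x-y)
E
python3 - <<'E'
from h import *
s=status.get_state();print({k:np.round(v,3).tolist() for k,v in s.items()},arm.tip_reach)
import pickle
F={}
for n in('top','side','wrist'):
    F[n]=grab(n,n+'0'); print(n,np.round(F[n]['cam_to_world'],3).tolist(),F[n]['k1'])
pickle.dump(F,open('f0.pkl','wb'))
E
```

```text
{'t': 0.0, 'q': [-0.985, 0.359, 0.011, -0.0, -1.224, -0.288], 'qd': [-0.002, -0.0, -0.002, -0.001, -0.002, -0.0], 'joint_efforts': [0.003, -58.272, 29.305, 6.997, 0.007, -0.0], 'eef_pos': [0.198, -0.645, 0.213], 'ee_rot': [3.14, -0.0, -2.844], 'force': [1.072, -0.772, 0.044], 'moment': [-0.025, -0.027, -0.011], 'gripper_force': 0.0, 'width': 0.088} 0.014
top [[-0.007, -0.998, 0.063, 0.451], [-1.0, 0.007, 0.003, -0.046], [-0.003, -0.063, -0.998, 1.621], [0.0, 0.0, 0.0, 1.0]] -0.07385813582749012
side [[-0.969, -0.125, 0.214, 0.242], [-0.248, 0.535, -0.808, 1.093], [-0.014, -0.836, -0.549, 0.807], [0.0, 0.0, 0.0, 1.0]] -0.04602267380732353
wrist [[-0.293, 0.916, 0.275, 0.124], [0.956, 0.28, 0.085, -0.667], [0.001, 0.287, -0.958, 0.385], [0.0, 0.0, 0.0, 1.0]] -0.011868619399041234
```

View pics/top0.png

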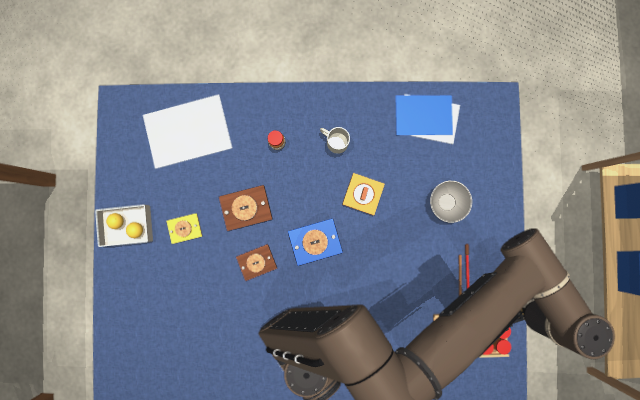

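View pics/side0.png

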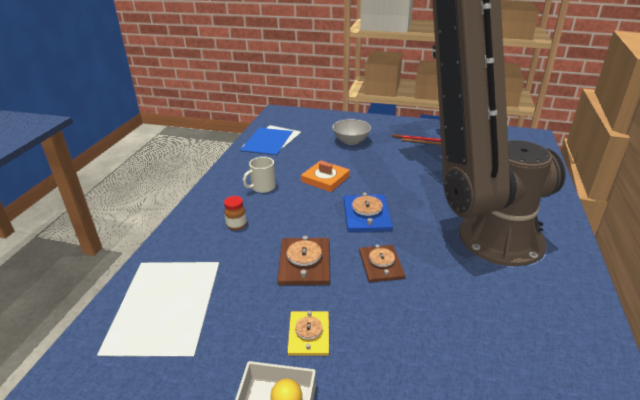

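The top view shows one mould with the lid at (363,194). The things like the stand are brown large (245,208), brown small (257,262), blue (315,242) and yellow (183,229); the description picks the large brown one at (245,208). Bystanders: jar (276,140), mug (338,140), bowl (451,202). The side view agrees: mould (326,175), large brown stand (304,258).

```bash
python3 - <<'E'
from h import *
import pickle
F=pickle.load(open('f0.pkl','rb'))
t=F['top'];sd=F['side']
c=np.hstack([cv2.resize(t['color'][165:225,335:395],(400,400),interpolation=cv2.INTER_CUBIC),cv2.resize(t['color'][178:238,215:275],(400,400),interpolation=cv2.INTER_CUBIC)])
cv2.imwrite('pics/crop0.png',c[:,:,::-1])
print(onz(t,363,194,.026),onz(t,245,208,.04),onz(t,276,140,.085),onz(t,338,140,.09),onz(t,451,202,.06))
print(cross(ray(t,364,193),ray(sd,326,167)),cross(ray(t,244,208),ray(sd,304,253)))
print(np.array(F['wrist']['mtx']))
# tool->camera fixed transform
from scipy.spatial.transform import Rotation as R
s=status.get_state();E=np.eye(4);E[:3,:3]=R.from_euler('xyz',s['ee_rot']).as_matrix();E[:3,3]=s['eef_pos']
print(np.round(np.linalg.inv(E)@F['wrist']['cam_to_world'],3))
E
```

```text
[ 0.55935243 -0.20204488  0.026     ] [0.51126382 0.22062602 0.04      ] [0.74681745 0.1053566  0.085     ] [ 0.7441714  -0.11126488  0.09      ] [ 0.52658599 -0.51041995  0.06      ]
(array([ 0.5610831 , -0.20407679,  0.04350636]), np.float64(0.0012833770587569427)) (array([0.51337181, 0.22615301, 0.0312805 ]), np.float64(0.0036150364433618592))
[[295.29295568   0.         323.24884949]
 [  0.         295.29295568 199.29270526]
 [  0.           0.           1.        ]]
[[-0.001 -0.958 -0.287  0.077]
 [ 1.    -0.    -0.001  0.001]
 [ 0.001 -0.287  0.958 -0.172]
 [ 0.     0.     0.     1.   ]]
```

View pics/crop0.png

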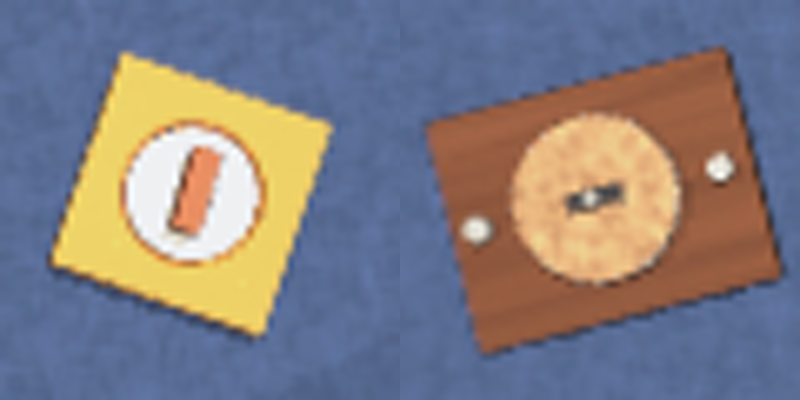

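The close crop confirms the choice: the lid with its handle is in the mould, handle running at about -19° from x. The large brown stand has its slot along its long side, and the pin shows near the slot's middle.

```bash
cat >> h.py <<'E'
from scipy.spatial.transform import Rotation as R
def delta(target,yaw):
    s=status.get_state();Rm=R.from_euler('xyz',s['ee_rot']).as_matrix()
    d=Rm.T@(np.array(target)-s['eef_pos'])*1000
    dy=-(yaw-s['ee_rot'][2]); dy=(dy+np.pi)%(2*np.pi)-np.pi
    return np.round(d,1),round(dy,3),np.round(s['eef_pos'],4),np.round(s['ee_rot'],4),np.round(s['force'],1),round(s['width'],4)
E
python3 - <<'E'
from h import *
print(delta([.561,-.204,.20],np.radians(161)))
E
```

```text
(array([-476.4,  315. ,   13.5]), np.float64(0.629), array([ 0.1979, -0.6449,  0.2132]), array([ 3.1404e+00, -1.0000e-04, -2.8439e+00]), array([0.5, 0.8, 0.1]), 0.0877)
```

```bash
python3 -m jog '[[1,[-50,33,0],0.07],[1,[-100,66,2],0.14],[1,[-150,99,4],0.21],[1,[-200,132,6],0.28],[1,[-250,165,8],0.35],[1,[-300,198,10],0.42],[1,[-350,231,12],0.49],[1,[-400,264,13],0.56],[1,[-450,297,13],0.63],[1,[-476,315,13],0.63],[1,[-476,315,13],0.63],[1,[-476,315,13],0.63],[1,[-476,315,13],0.63]]'
python3 - <<'E'
from h import *
import pickle
s=status.get_state();f=grab('wrist','w1');pickle.dump(f,open('w1.pkl','wb'))
print(delta([.561,-.204,.20],np.radians(161)))
E
```

```text
t: 1.78
eef_pos: [0.56, -0.2052, 0.2009]
ee_rot: [-3.142, -0.0, 2.808]
force: [-0.6, -0.2, 0.3]
width: 0.0873
gripper_force: 0.0
(array([-0.5,  1.5,  1. ]), np.float64(-0.002), array([ 0.5601, -0.2053,  0.201 ]), array([3.1416, 0.    , 2.8081]), array([ 0.3,  0.4, -0.3]), 0.0876)
```

View pics/w1.png

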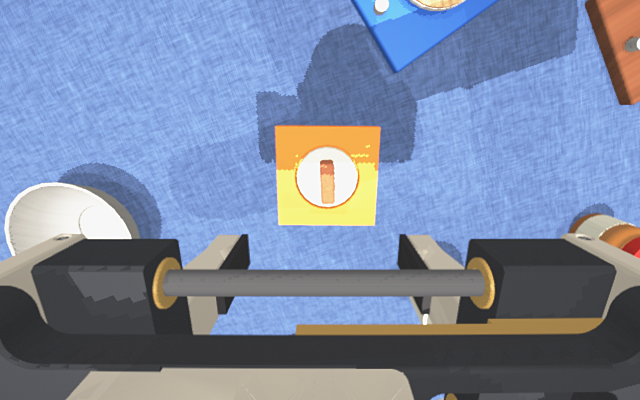

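The wrist view shows the mould square (275–380, 126–226), with the white disc centred at about (327,177) and the handle at (327,181), upright in the picture. The yaw is therefore nearly right. I'll take a second place for height.

```bash
python3 -m jog '[[1,[0,40,20],0],[1,[0,80,40],0],[1,[0,80,40],0],[1,[0,80,40],0],[1,[0,80,40],0]]'
python3 - <<'E'
from h import *
import pickle
f2=grab('wrist','w2');pickle.dump(f2,open('w2.pkl','wb'))
f1=pickle.load(open('w1.pkl','rb'))
def feat(f):
    hsv=cv2.cvtColor(f['color'],cv2.COLOR_RGB2HSV).astype(int);H,S,V=hsv[...,0],hsv[...,1],hsv[...,2]
    m=((H<35)&(S>70)&(V>100)); m[235:]=0
    m=m.astype(np.uint8)
    c,_=cv2.findContours(m,cv2.RETR_CCOMP,cv2.CHAIN_APPROX_NONE)
    c=sorted(c,key=cv2.contourArea)[::-1]
    for k in c[:5]:print('  ',cv2.contourArea(k),cv2.boundingRect(k),np.round(cv2.minAreaRect(k),1) if 0 else cv2.minAreaRect(k))
    return c
for f in(f1,f2):print('--');feat(f)
u=cv2.resize(np.hstack([f1['color'][115:235,265:390],f2['color'][60:300:2,0:640:2][:120,:0] if 0 else f1['color'][115:235,265:266]]),(400,400))
v=f2['color'];cv2.imwrite('pics/c2.png',np.hstack([u,cv2.resize(v[0:240,60:460],(400,240)) if 0 else cv2.copyMakeBorder(cv2.resize(v[0:250,:],(400,156)),0,244,0,0,0)])[:,:,::-1])
E
```

```text
t: 2.45
eef_pos: [0.5868, -0.1298, 0.1615]
ee_rot: [3.141, 0.001, 2.808]
force: [-1.1, 0.1, 0.1]
width: 0.0872
gripper_force: 0.0
--
   9806.5 (275, 125, 106, 101) ((326.8788757324219, 174.96458435058594), (105.07147216796875, 99.35578918457031), 0.7742201685905457)
   2903.5 (296, 146, 62, 62) ((326.7500305175781, 176.75001525878906), (60.10407638549805, 60.81117630004883), 45.0)
   2545.0 (595, 0, 45, 104) ((617.0, 51.5), (103.0, 44.0), 90.0)
   535.5 (320, 160, 15, 44) ((327.0, 181.5), (43.0, 14.0), 90.0)
   273.0 (602, 224, 38, 11) ((620.5, 229.0), (10.0, 37.0), 90.0)
--
   12125.5 (190, 126, 120, 109) ((249.49996948242188, 180.0), (118.99998474121094, 107.99998474121094), -0.0)
   5651.5 (556, 0, 84, 102) ((604.6826171875, 41.855926513671875), (108.24596405029297, 69.67195129394531), 73.22877502441406)
   2660.5 (218, 150, 70, 68) ((252.5, 183.5), (69.0, 67.0), 0.0)
   410.0 (582, 22, 30, 22) ((596.8999633789062, 32.70000457763672), (17.076295852661133, 30.35786247253418), 71.56504821777344)
   92.0 (632, 0, 8, 24) ((635.5, 11.5), (23.0, 7.0), 90.0)
```

View pics/c2.png

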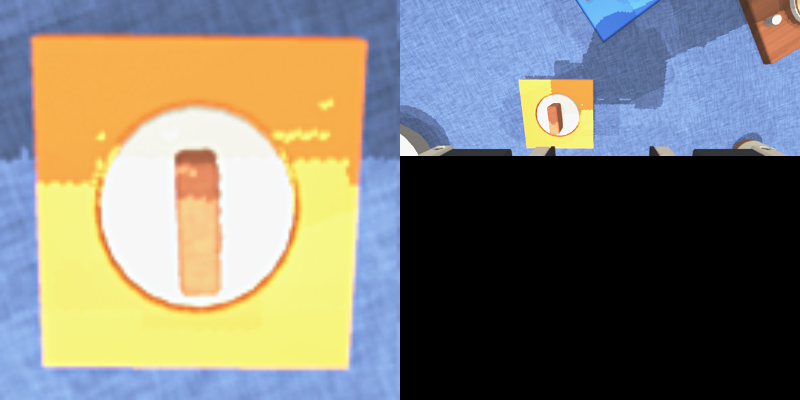

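```bash
python3 - <<'E'
from h import *
import pickle
f1,f2=[pickle.load(open(n,'rb')) for n in('w1.pkl','w2.pkl')]
print(f1['cam_to_world'][:3,3],f2['cam_to_world'][:3,3])
def hc(f,c,r):
    hsv=cv2.cvtColor(f['color'],cv2.COLOR_RGB2HSV).astype(int);m=np.zeros(hsv.shape[:2],np.uint8);cv2.circle(m,c,r,1,-1)
    w=(hsv[...,1]>60)&(m>0)
    # white disc = low-saturation region in circle
    d=((hsv[...,1]<=60)&(cv2.dilate(m,np.ones((15,15)))>0)&(hsv[...,2]>200)).astype(np.uint8)
    k=max(cv2.findContours(d,cv2.RETR_EXTERNAL,cv2.CHAIN_APPROX_NONE)[0],key=cv2.contourArea)
    e=cv2.fitEllipse(cv2.convexHull(k))
    h=max(cv2.findContours(w.astype(np.uint8),cv2.RETR_EXTERNAL,cv2.CHAIN_APPROX_NONE)[0],key=cv2.contourArea)
    print('disc',np.round(e[0],2),np.round(e[1],1),'handle',cv2.boundingRect(h),cv2.minAreaRect(h))
    ys=np.unique(np.where(w)[0]); print([(y,np.where(w[y])[0].min(),np.where(w[y])[0].max()) for y in ys[::4]])
    return e[0],h
e1,h1=hc(f1,(327,177),26);e2,h2=hc(f2,(252,184),29)
print('disc tri',cross(ray(f1,*e1),ray(f2,*e2)), onz(f1,*e1,.026),onz(f2,*e2,.026))
for f in(f1,f2):
    g=f['color'];
c=cv2.resize(f2['color'][145:225,205:300],(713,600),interpolation=cv2.INTER_NEAREST);cv2.imwrite('pics/c3.png',c[:,:,::-1])
E
```

```text
[ 0.48679226 -0.1790245   0.37269136] [ 0.51333146 -0.10357307  0.33326787]
disc [326.64 176.59] [59.3 60.1] handle (320, 159, 15, 45) ((327.17706298828125, 181.0411376953125), (43.8452262878418, 13.932596206665039), 87.1375961303711)
[(np.int64(159), np.int64(329), np.int64(330)), (np.int64(163), np.int64(320), np.int64(332)), (np.int64(167), np.int64(320), np.int64(333)), (np.int64(171), np.int64(320), np.int64(333)), (np.int64(175), np.int64(320), np.int64(333)), (np.int64(179), np.int64(321), np.int64(333)), (np.int64(183), np.int64(321), np.int64(334)), (np.int64(187), np.int64(321), np.int64(334)), (np.int64(191), np.int64(321), np.int64(333)), (np.int64(195), np.int64(321), np.int64(334)), (np.int64(199), np.int64(322), np.int64(334)), (np.int64(203), np.int64(327), np.int64(327))]
disc [252.53 183.44] [65.3 68.3] handle (235, 165, 26, 49) ((248.06927490234375, 189.05384826660156), (48.497581481933594, 22.946426391601562), 82.87498474121094)
[(np.int64(165), np.int64(245), np.int64(255)), (np.int64(169), np.int64(239), np.int64(257)), (np.int64(173), np.int64(235), np.int64(257)), (np.int64(177), np.int64(235), np.int64(258)), (np.int64(181), np.int64(236), np.int64(258)), (np.int64(185), np.int64(237), np.int64(259)), (np.int64(189), np.int64(237), np.int64(259)), (np.int64(193), np.int64(238), np.int64(259)), (np.int64(197), np.int64(238), np.int64(260)), (np.int64(201), np.int64(239), np.int64(260)), (np.int64(205), np.int64(239), np.int64(259)), (np.int64(209), np.int64(240), np.int64(257)), (np.int64(213), np.int64(252), np.int64(252))]
disc tri (array([ 0.55974335, -0.20039206,  0.02456022]), np.float64(0.00038511263401258214)) [ 0.55963242 -0.20034986  0.026     ] [ 0.55933868 -0.19988404  0.026     ]
```

View pics/c3.png

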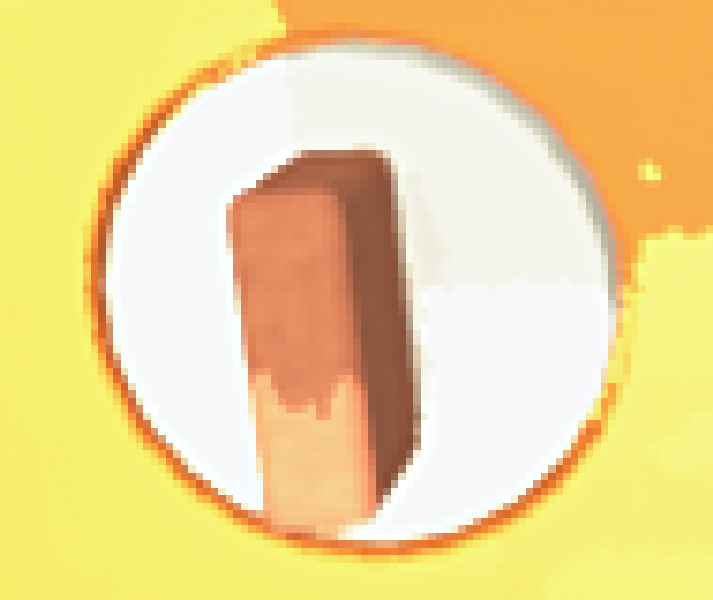

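The crop shows the handle's top face with corners at about (232,205), (335,190), (375,520) and (265,535). Its shaded far end and right side lie beyond.

```bash
python3 - <<'E'
from h import *
import pickle
f1,f2=[pickle.load(open(n,'rb')) for n in('w1.pkl','w2.pkl')]
p=lambda x,y:(205+x/7.5-.5,145+y/7.5-.5)
print(cross(ray(f1,327.3,184),ray(f2,*p(302,362))))
z=.06
Q=[onz(f2,*p(*c),z) for c in[(232,205),(335,190),(375,520),(265,535)]]
print(np.round(Q,4),np.mean(Q,0))
d=(Q[0]+Q[1]-Q[2]-Q[3])/2;w=(Q[1]+Q[2]-Q[0]-Q[3])/2
print(np.linalg.norm(d),np.linalg.norm(w),np.degrees(np.arctan2(d[1],d[0])),np.degrees(np.arctan2(w[1],w[0])))
a,b=onz(f1,326.5,164.5,z),onz(f1,328.2,203,z);print(a,b,(a+b)/2,np.degrees(np.arctan2(*(a-b)[1::-1])))
# mould edges in f1 and f2
for f,box in((f1,0),(f2,0)):
    h=cv2.cvtColor(f['color'],cv2.COLOR_RGB2HSV).astype(int);m=((h[...,0]<35)&(h[...,1]>70)&(h[...,2]>100));m[235:]=0;m[:,450:]=0
    k=max(cv2.findContours(m.astype(np.uint8),cv2.RETR_EXTERNAL,cv2.CHAIN_APPROX_NONE)[0],key=cv2.contourArea)
    q=cv2.approxPolyDP(cv2.convexHull(k),5,True)[:,0].astype(float);P=np.array([onz(f,*c,.026) for c in q])
    print(np.round(P,4).tolist(),P.mean(0))
print(delta([.56,-.2015,.12],np.radians(161)))
E
```

```text
(array([ 0.56059731, -0.20029129,  0.05904656]), np.float64(0.0002864195717486173))
[[ 0.5386 -0.2     0.06  ]
 [ 0.5411 -0.1871  0.06  ]
 [ 0.5832 -0.1995  0.06  ]
 [ 0.5804 -0.2139  0.06  ]] [ 0.56080547 -0.2001293   0.06      ]
0.043937645722736354 0.013990401675966694 162.57976139100174 79.079968646201
[ 0.53997515 -0.19412624  0.06      ] [ 0.58135703 -0.2063419   0.06      ] [ 0.56066609 -0.20023407  0.06      ] 163.5537504281404
[[0.4845, -0.2369, 0.026], [0.5249, -0.1239, 0.026], [0.6367, -0.1638, 0.026], [0.5976, -0.2768, 0.026]] [ 0.5609195  -0.20036113  0.026     ]
[[0.4841, -0.2369, 0.026], [0.5236, -0.1237, 0.026], [0.6342, -0.1627, 0.026], [0.5947, -0.277, 0.026]] [ 0.55915461 -0.20008028  0.026     ]
(array([  1.8, -76.5,  41.5]), np.float64(-0.002), array([ 0.5867, -0.1298,  0.1615]), array([3.1412e+00, 1.0000e-03, 2.8082e+00]), array([-0.8, -0. ,  0.3]), 0.0877)
```

```bash
python3 - <<'E'
from h import *
print(delta([.5605,-.2002,.044],np.radians(163.2)))
E
```

```text
(array([  1.9, -75.2, 117.5]), np.float64(-0.04), array([ 0.5867, -0.1298,  0.1615]), array([3.1412e+00, 1.0000e-03, 2.8082e+00]), array([-0.8, -0. ,  0.3]), 0.0877)
```

```bash
python3 -m jog '[[1,[1,-38,20],-0.02],[1,[2,-75,40],-0.04],[1,[2,-75,60],-0.04],[1,[2,-75,80],-0.04],[1,[2,-75,80],-0.04],[1,[2,-75,80],-0.04]]'
python3 - <<'E'
from h import *
print(delta([.5605,-.2002,.044],np.radians(163.2)))
E
```

```text
t: 3.25
eef_pos: [0.5609, -0.1995, 0.0819]
ee_rot: [3.142, 0.001, 2.849]
force: [0.2, -1.1, 1.0]
width: 0.0879
gripper_force: 0.0
(array([ 0.2, -0.8, 37.9]), np.float64(0.001), array([ 0.5609, -0.1995,  0.0819]), array([3.1416e+00, 1.2000e-03, 2.8492e+00]), array([ 0.2, -1.1,  1. ]), 0.0879)
```

```bash
python3 -m jog '[[1,[0,-1,15],0],[1,[0,-1,30],0],[1,[0,-1,38],0],[1,[0,-1,38],0],[0,[0,-1,38],0],[-1,[0,-1,38],0],[-1,[0,-1,38],0],[-1,[0,-1,38],0],[-1,[0,-1,38],0],[-1,[0,-1,38],0],[-1,[0,-1,38],0],[-1,[0,-1,38],0]]' 45
python3 - <<'E'
from h import *
print(delta([.5605,-.2002,.044],np.radians(163.2)),status.get_state()['gripper_force'])
E
```

```text
t: 4.75
eef_pos: [0.56, -0.2001, 0.0428]
ee_rot: [-3.141, -0.0, 2.849]
force: [0.2, 0.0, -0.2]
width: 0.0153
gripper_force: 45.0
(array([-0.5,  0.1, -1.2]), np.float64(0.001), array([ 0.56  , -0.2001,  0.0428]), array([-3.1415e+00, -1.0000e-04,  2.8494e+00]), array([ 0.2,  0. , -0.2]), 0.0153) 45.01285493373871
```

```bash
python3 -m jog '[[-1,[0,0,-5],0],[-1,[0,0,-15],0],[-1,[0,0,-35],0],[-1,[0,0,-65],0],[-1,[0,0,-105],0],[-1,[0,0,-145],0],[-1,[0,0,-160],0],[-1,[0,0,-160],0],[-1,[0,0,-160],0]]'
python3 - <<'E'
from h import *
print(delta([.60,.245,.20],np.radians(195)))
E
```

```text
t: 5.88
eef_pos: [0.5591, -0.1998, 0.2012]
ee_rot: [-3.142, -0.003, 2.849]
force: [-0.1, -0.4, -2.6]
width: 0.0149
gripper_force: 45.0
(array([ 89.1, 437.7,   1.4]), np.float64(-0.554), array([ 0.5591, -0.1998,  0.2012]), array([-3.1416e+00, -2.5000e-03,  2.8491e+00]), array([-0.1, -0.4, -2.6]), 0.0149)
```

```bash
python3 -m jog '[[-1,[8,40,0],-0.05],[-1,[16,80,0],-0.1],[-1,[24,120,0],-0.15],[-1,[32,160,0],-0.2],[-1,[40,200,0],-0.25],[-1,[48,240,0],-0.3],[-1,[56,280,0],-0.35],[-1,[64,320,0],-0.4],[-1,[72,360,0],-0.45],[-1,[80,400,0],-0.5],[-1,[89,437,0],-0.55],[-1,[89,437,0],-0.55],[-1,[89,437,0],-0.55],[-1,[89,437,0],-0.55]]'
python3 - <<'E'
from h import *
import pickle
f=grab('wrist','w3');pickle.dump(f,open('w3.pkl','wb'))
print(delta([.60,.245,.20],np.radians(195)))
E
```

```text
t: 7.62
eef_pos: [0.6006, 0.243, 0.2023]
ee_rot: [-3.141, -0.001, -2.885]
force: [1.1, -0.1, -1.2]
width: 0.0151
gripper_force: 45.0
(array([0.2, 2.1, 2.6]), np.float64(-0.005), array([0.6007, 0.243 , 0.2026]), array([-3.1414e+00, -5.0000e-04, -2.8850e+00]), array([-1.1, -0.9, -2.1]), 0.0147)
```

View pics/w3.png

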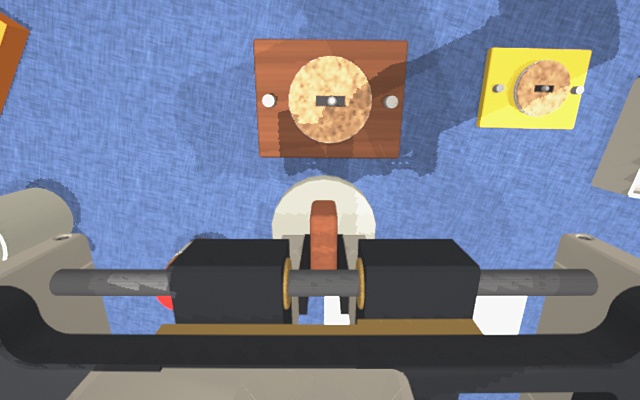

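The picture shows the lid held level at (323,210) and the chosen stand with its cork at (330,99). The slot spans about (316–346,101), with the pin at (332,101), and the posts are at (268,101) and (392,102). Next, a second place.

```bash
python3 -m jog '[[-1,[0,-30,20],0],[-1,[0,-60,40],0],[-1,[0,-60,40],0],[-1,[0,-60,40],0],[-1,[0,-60,40],0]]'
python3 - <<'E'
from h import *
import pickle
f=grab('wrist','w4');pickle.dump(f,open('w4.pkl','wb'))
f3=pickle.load(open('w3.pkl','rb'))
A=[cv2.resize(i[y:y+100,x:x+133],(400,300),interpolation=cv2.INTER_NEAREST) for i,x,y in((f3['color'],264,50),(f['color'],330,55))]
cv2.imwrite('pics/c4.png',np.vstack([np.hstack(A),cv2.resize(f['color'][:240],(800,300))])[:,:,::-1])
E
```

```text
t: 8.3
eef_pos: [0.6164, 0.1866, 0.1637]
ee_rot: [3.141, 0.001, -2.883]
force: [0.5, 0.4, -2.1]
width: 0.0149
gripper_force: 45.0
```

View pics/c4.png

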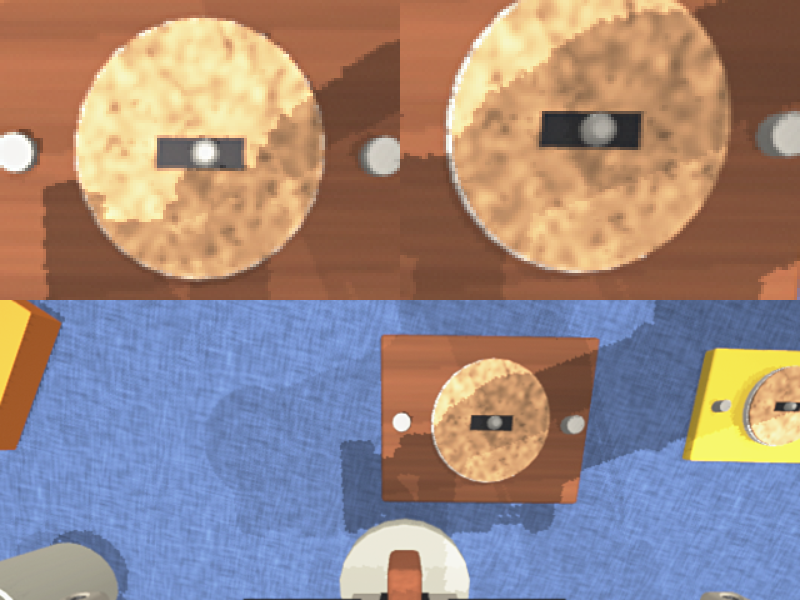

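Upper panels: the slot spans (156–245, 137–169) in the left crop with the pin at (205,151), and (540–641, 111–150) in the right crop with the pin at (598,129). The pin is a little right of the slot's middle.

```bash
python3 - <<'E'
from h import *
import pickle
a,b=[pickle.load(open(n,'rb')) for n in('w3.pkl','w4.pkl')]
pa=lambda x,y:(264+x/3.008-.5,50+y/3-.5); pb=lambda x,y:(330+(x-400)/3.008-.5,55+y/3-.5)
S,e=cross(ray(a,*pa(200.5,153)),ray(b,*pb(590.5,130.5)));print('slot tri',S,e)
for n,f,p,c in(('a',a,pa,[(156,153),(245,153),(205,151)]),('b',b,pb,[(540,130.5),(641,130.5),(599,128)])):
    l,r=onz(f,*p(*c[0]),.04),onz(f,*p(*c[1]),.04);m=(l+r)/2;u=(r-l)/np.linalg.norm(r-l)
    print(n,m,np.linalg.norm(r-l),np.degrees(np.arctan2(u[1],u[0])))
    for z in(.044,.048): q=onz(f,*p(*c[2]),z);print('  pin',z,q,'along u',(q-m)@u*1000)
print('pin tri',cross(ray(a,*pa(205,151)),ray(b,*pb(599,128))))
# cork circles
for n,f,pt,R0 in(('a',a,(330,99),41),('b',b,(392,98),46)):
    h=cv2.cvtColor(f['color'],cv2.COLOR_RGB2HSV).astype(int)
    # board edges
    m=(h[...,0]<20)&(h[...,1]>60);m[200:]=0;m[:,:230]=0;m[:,480:]=0
    k=max(cv2.findContours(m.astype(np.uint8),cv2.RETR_EXTERNAL,cv2.CHAIN_APPROX_NONE)[0],key=cv2.contourArea)
    q=cv2.minAreaRect(k);P=np.array([onz(f,*c,.018) for c in cv2.boxPoints(q)]);print(n,P.mean(0),np.round(P,3).tolist())
# lid in hand: posts and lid disc
print('post',cross(ray(a,*pa(14,151)),ray(b,402/800*640,422/300*0+ (422-300)*.8)),cross(ray(a,*pa(383,156)),ray(b,577*.8,(424-300)*.8)))
h=cv2.cvtColor(a['color'],cv2.COLOR_RGB2HSV).astype(int)
w=(h[...,1]<45)&(h[...,2]>120);w[:170]=0;w[235:]=0;w[:,:265]=0;w[:,385:]=0
ys,xs=np.where(w);print('lid x range by row',[(y,xs[ys==y].min(),xs[ys==y].max()) for y in range(178,234,6)])
E
```

```text
slot tri [0.5134985  0.22810071 0.04014946] 0.0002567508151339235
a [0.51336683 0.22806548 0.04      ] 0.03180744005437069 104.67596487049138
  pin 0.044 [0.51246493 0.2293803  0.044     ] along u 1.500423111733215
  pin 0.048 [0.51262544 0.22931602 0.048     ] along u 1.3975759040719435
b [0.51360298 0.22817202 0.04      ] 0.031889372417952984 104.8542300155165
  pin 0.044 [0.51260114 0.22966427 0.044     ] along u 1.6992049520615782
  pin 0.048 [0.51299423 0.22880863 0.048     ] along u 0.7713910785236504
pin tri (array([0.51261179, 0.22939161, 0.04513947]), np.float64(0.00021062927251440432))
a [0.51342802 0.22828679 0.018     ] [[0.598, 0.155, 0.018], [0.472, 0.132, 0.018], [0.431, 0.293, 0.018], [0.553, 0.334, 0.018]]
b [0.51264294 0.23117467 0.018     ] [[0.597, 0.16, 0.018], [0.472, 0.131, 0.018], [0.431, 0.292, 0.018], [0.551, 0.342, 0.018]]
post (array([0.52996847, 0.16255881, 0.03477154]), np.float64(0.0007559745852253713)) (array([0.49793756, 0.29121819, 0.04143346]), np.float64(0.00011078080026805883))
lid x range by row [(178, np.int64(306), np.int64(341)), (184, np.int64(294), np.int64(352)), (190, np.int64(287), np.int64(359)), (196, np.int64(283), np.int64(364)), (202, np.int64(279), np.int64(367)), (208, np.int64(276), np.int64(371)), (214, np.int64(274), np.int64(373)), (220, np.int64(272), np.int64(374)), (226, np.int64(272), np.int64(375)), (232, np.int64(272), np.int64(374))]
```

```bash
python3 - <<'E'
from h import *
print(delta([.5122,.2290,.10],np.radians(194.8)))
E
```

```text
(array([89.9, 67.5, 63.6]), np.float64(0.0), array([0.6163, 0.1867, 0.1636]), array([ 3.1412e+00,  1.3000e-03, -2.8833e+00]), array([ 1. , -0.5, -1.8]), 0.0148)
```

```bash
python3 -m jog '[[-1,[30,22,0],0],[-1,[60,45,10],0],[-1,[90,67,30],0],[-1,[90,67,50],0],[-1,[90,67,64],0],[-1,[90,67,64],0],[-1,[90,67,64],0],[-1,[90,67,64],0]]'
python3 - <<'E'
from h import *
print(delta([.5122,.2290,.0808],np.radians(194.8)))
f=status.get_state
import time
E
```

```text
t: 9.35
eef_pos: [0.5126, 0.228, 0.0995]
ee_rot: [3.141, 0.001, -2.884]
force: [0.1, 0.3, -1.4]
width: 0.0149
gripper_force: 45.0
(array([ 0.2,  1. , 18.7]), np.float64(-0.001), array([0.5126, 0.228 , 0.0995]), array([ 3.1412e+00,  1.0000e-03, -2.8842e+00]), array([ 0.1,  0.3, -1.4]), 0.0149)
```

Descend with the centring correction, stopping about 4 mm above the cork. If the lid were on the tip, the force would show it.

```bash
python3 -m jog '[[-1,[0,1,5],0],[-1,[0,1,10],0],[-1,[0,1,15],0],[-1,[0,1,18],0],[-1,[0,1,19],0],[-1,[0,1,20],0],[-1,[0,1,21],0],[-1,[0,1,21],0],[-1,[0,1,21],0]]'
```

```text
t: 10.48
eef_pos: [0.5118, 0.2289, 0.078]
ee_rot: [3.142, 0.0, -2.884]
force: [-0.7, -0.3, -1.2]
width: 0.0152
gripper_force: 45.0
```

```bash
python3 -m jog '[[-1,[0,0,1],0],[-1,[0,0,2],0],[-1,[0,0,3],0],[-1,[0,0,3],0],[-1,[0,0,3],0]]'
```

```text
t: 11.1
eef_pos: [0.5117, 0.2288, 0.0749]
ee_rot: [-3.142, 0.0, -2.884]
force: [-0.9, -1.2, -2.6]
width: 0.0148
gripper_force: 45.0
```

```bash
python3 -m jog '[[-1,[0,0,1],0],[-1,[0,0,1.5],0],[-1,[0,0,2],0],[-1,[0,0,2.5],0],[-1,[0,0,3],0],[-1,[0,0,3],0],[-1,[0,0,3],0]]'
```

```text
t: 11.98
eef_pos: [0.5117, 0.2288, 0.072]
ee_rot: [-3.142, 0.0, -2.884]
force: [-1.7, -0.5, 3.7]
width: 0.0147
gripper_force: 45.0
```

```bash
python3 - <<'E'
from h import *
f=grab('side','s5'); g=grab('wrist','w5')
S=status.get_state();print(np.round(S['force'],1),np.round(S['moment'],2),np.round(S['eef_pos'],4))
cv2.imwrite('pics/c5.png',np.hstack([cv2.resize(f['color'][195:295,250:370],(480,400),interpolation=cv2.INTER_CUBIC),cv2.resize(g['color'][120:260,250:400],(300,400))])[:,:,::-1])
E
```

```text
[-1.8 -0.4  4. ] [-0.39  0.64  0.01] [0.5117 0.2288 0.072 ]
```

View pics/c5.png

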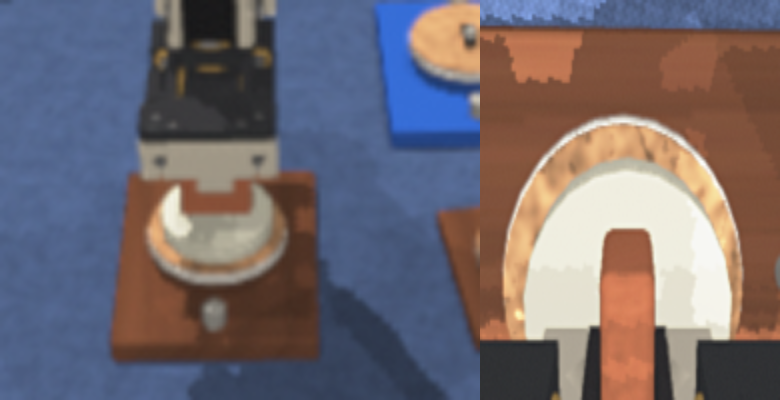

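Contact comes at TCP z 0.072, so the underside is at cork height and not the 8 mm higher it would be on the tip. The picture shows the lid flat on the cork with an even rim. Now press.

```bash
python3 -m jog '[[-1,[0,0,1],0],[-1,[0,0,2],0],[-1,[0,0,3],0],[-1,[0,0,4],0],[-1,[0,0,5],0],[-1,[0,0,6],0],[-1,[0,0,6],0],[-1,[0,0,6],0]]' 60
```

```text
t: 13.08
eef_pos: [0.5118, 0.2288, 0.0663]
ee_rot: [-3.142, 0.0, -2.884]
force: [-4.0, -1.4, 9.7]
width: 0.0146
gripper_force: 60.0
```

```bash
python3 -m jog '[[-1,[0,0,0.5],0],[-1,[0,0,1],0],[-1,[0,0,1.5],0],[-1,[0,0,2],0],[-1,[0,0,2],0],[-1,[0,0,2],0]]'
```

```text
t: 13.82
eef_pos: [0.5118, 0.2289, 0.0647]
ee_rot: [-3.142, 0.001, -2.883]
force: [-5.7, -2.7, 12.4]
width: 0.0146
gripper_force: 60.0
```

```bash
python3 -m jog '[[-1,[0.3,0,0.5],0],[-1,[0.5,0,1],0],[-1,[0.5,0,1.5],0],[-1,[0.5,0,2],0],[-1,[0.5,0,2],0],[-1,[0.5,0,2],0]]'
```

```text
t: 14.58
eef_pos: [0.5119, 0.2289, 0.0645]
ee_rot: [3.142, 0.002, -2.883]
force: [-9.2, -3.7, 27.2]
width: 0.0145
gripper_force: 60.0
```

```bash
python3 -m jog '[[-1,[0,0,0],0],[-1,[0,0,0],0],[-1,[0,0,0],0],[-1,[0,0,0],0]]'
python3 - <<'E'
from h import *
f=grab('side','s6'); g=grab('wrist','w6')
cv2.imwrite('pics/c6.png',np.hstack([cv2.resize(f['color'][195:295,250:370],(480,400),interpolation=cv2.INTER_CUBIC),cv2.resize(g['color'][120:260,250:400],(300,400))])[:,:,::-1])
E
```

```text
t: 15.08
eef_pos: [0.5119, 0.2289, 0.0646]
ee_rot: [3.142, 0.002, -2.883]
force: [-10.2, -3.0, 27.8]
width: 0.0144
gripper_force: 60.0
```

View pics/c6.png

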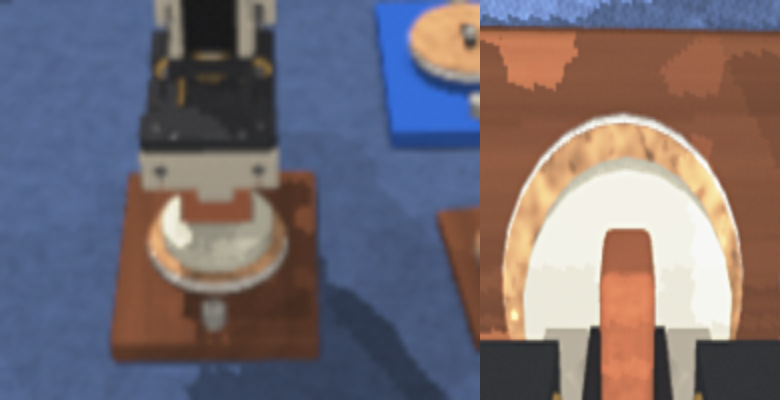

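The picture shows platen and lid down together, with the lid flat and no slip in the wrist view. The force is steady at about 28 N against the stop, so I'm handing in.

```bash
python3 -c "
from station import order
print(order.job_done())"
```

```text
the job is handed in; nothing more can be done
None
```

I handed the job in at about 15 s with the lid over the pin and flat on the cork, still gripped, and lid and platen held on the stop at about 28 N. The pin could be seen beforehand, so the lid went straight down onto it and needed no sliding along the slot.

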